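# Open the shoemaker's cement jar

## Robot

A 7-joint arm with a two-finger parallel gripper is mounted at the origin on the work surface. World frame = base frame: x ahead of the robot, y to its left, z up, the work surface at z = 0. Lengths are in m, angles in rad, forces in N, time in s.
With the tool pointing down it reaches from about 0.4 to 0.85 m from the base axis. Payload 4.5 kg.
Tool frame: the origin (TCP) lies where the fingers leave the gripper's body, on its centre line; the fingertips stand 64 mm ahead of it and the grasp point (between the pads) lies 45 mm ahead of it; z points along the fingers, y is the line along which they close (so a half turn about z gives the same grasp; the last joint's range is limited). The gripper opens to 88 mm and grips with 3 to 60 N. Pads are 18 mm wide; open, the fingers measure 123 mm over their backs; the gripper's body (75 mm by 187 mm) begins 45 mm behind the grasp point.
Start: joints at [1.295, 0.689, -0.195, 1.565, 0.157, 0.902, -0.215], TCP at [0.191, -0.595, 0.303] pointing down, gripper open.
Joint ranges: [-3.01, 3.01], [-0.46, 2.08], [-1.47, 1.51], [0.13, 2.56], [-1, 4.14], [0.04, 2.09], [-2.66, 2.66]. Speed limits (rad/s): [2.57, 2.57, 3.14, 3.14, 3.14, 3.14, 3.14].

## Interface

Orientations are given as a unit quaternion [x, y, z, w].
In Python, from plant import r gives the robot as it stands.
- The arm moves only by the tool play_rows, never from a script. Its arguments are lists of equal length, an entry for each row: "translation": the shift along the tool's x, y, z in m, a list of three; "delta_rot": the turn, a rotation vector about the tool's x, y, z in degrees, a list of three; "grip": the opening, from -1 (shut) to 1 (fully open). In form: {"translation": [[x, y, z], ...], "delta_rot": [[rx, ry, rz], ...], "grip": [grip, ...]}. A call has 1 to 20 rows; each row shifts and turns the commanded pose from where the row before left it, along the tool's axes as they then stand; what a row does not reach is not made up. A row lasts 1/8 s, in which the tool goes at most 62.5 mm and 10.7 degrees, less where a joint would pass 70% of its speed; a pose out of reach is approached as far as the arm can. A call with a gripper value outside its range is refused whole. The fingers move at their own pace and stop on an object; "squeeze" is the grip in N (left out, the last holds). Time passes only in rows, so rows that do not move let the fingers close. It gives the time, the measured TCP pose, the force, the opening and the grip force at its end, in the units of the state.
- r.get_state(): the state, without advancing time (a new reading comes with each control period).
- r.snapshot(name): name is "scene" or "top"; returns the picture (384x512x3 uint8, blue, green, red); there is no depth.
- r.get_calibration(name): a dict with "intrinsics" (3x3 intrinsics, pixels), "eye" and "rotation" of the camera in the world. Camera axes: x right, y up, looking along -z (the intrinsics and any distortion apply to the point x, -y, -z); pixel columns grow to the right and rows downward; lengths in m; the calibration is good to about 2 mm. A picture is of the moment at which its call begins. get_calibration takes no time and is no camera call.
- r.finish_job(): hands the job in; it is judged then, once.
Trained networks look in the newest picture that a camera, given by its name, has taken for a name from the list of things; names that differ only in an ending like _2 or _b are one class to them, and where a whole thing is asked for, a point or a joint stands for the part that bears it (a point fixed in the world has none). Each returns a list of dicts, best first, with "confidence" (0 to 1); they miss things now and then, are a little off and sometimes report something else, mostly with a low value. They report only what shows in the picture. A call takes as long as a camera call. They do not tell look-alikes from the thing itself.
- r.look_for(camera, target): "point" ([x, y, z] in m, in world coordinates, good to about 4 mm: the middle of the surface that is visible of it).
- r.silhouettes(camera, target): "pixels" (384x512 bool, what is visible of it).
The state is a dict: "clock": time; "q": joint angles; "qd": joint speeds; "joint_torque": joint torques, N m; "tool_pos": TCP position; "eef_rot": TCP orientation; "contact_force": force on the tool from outside, world axes, zero at the start; "moment": the same for the moment, N m; "opening": opening from 0.0 (shut) to 1.0 (fully open); "finger_force": force on a finger pad.
Only numpy, scipy, OpenCV 4.12 (cv2) and the standard library are available. Lean on these libraries where they do the work, as an engineer would, in place of code of your own. Each camera call takes 0.05 s, during which the arm holds its last target. There are 200 camera calls.

## Task

Take the safety cap off the cement jar that stands in the wooden holder: squeeze its two side tabs fully in, firmly but not hard, keep them squeezed while you turn the cap anticlockwise until it comes up gently against its stop, and lift it straight off. Set the cap down right way up in the shallow steel tray and let go of it there. Do not force the cap, do not pull the jar up in its holder, and leave the other things on the bench alone.

Things in the scene. Friction and masses are not known exactly. Their poses are not given: they have to be found in the camera images.
- holder: Pale wooden jar holder screwed to the bench: a square block 108 x 108 mm, 52 mm high, on a 170 mm long foot board (long way along its y, 10 mm thick), with a square well 82 x 82 mm whose floor is 12 mm above the bench. Origin: centre of its underside. The jar stands in the well.
- jar: Square white plastic jar, 80 x 80 mm, 90 mm high to its flat shoulder, standing loose (1 mm play, about 0.6 kg) in the holder's well. Origin: centre of its underside, z up. Above the shoulder: a round neck, 36 mm across and 30 mm high, under the cap, and two stop posts 7 mm high, 29.5 to 34.5 mm from the axis.
- cap: Grey plastic safety cap, 54 mm across, 34.5 mm high, 50 g, on the jar's neck; 66 mm over its two tabs on its +y and -y sides. Origin: centre of its lower rim, z up, 91.5 mm above the jar's origin when on. Turns freely with both tabs in, by 40 to 90 degrees (unseen, differs) to a hard stop, where its inner lugs come free to lift; over 45 N on the jar (0.7 N m at the stop) cracks it.
- tab_left (a joint): Squeeze tab on the cap's +y side, hinged at its top, sprung outward. Value in rad: 0 at rest, 0.20 fully in (ridge 3.2 mm inward). Takes 3 N to start and 11 N at the ridge to press fully in; over 40 N on each tab can break it.
- tab_right (a joint): Squeeze tab on the cap's -y side, hinged at its top, sprung outward. Value in rad: 0 at rest, 0.20 fully in (ridge 3.2 mm inward). Takes 3 N to start and 11 N at the ridge to press fully in; over 40 N on each tab can break it.
- ridge_left (a point): Outermost point of the thumb ridge of the tab on the cap's +y side: 15.5 mm above the cap's lower rim and 33 mm from its axis. The ridge is a level half-round, 6 mm high and 23 mm long along the cap's x. Press it with the pads' ends reaching a few mm below it, clear of the jar's posts.
- ridge_right (a point): The same point on the tab on the cap's -y side.
- tray: Shallow pressed-steel tray, 190 (its x) x 160 (its y) mm, 12 mm high, floor and walls 3 mm thick, 0.6 kg. Origin: centre of its underside. The cap is to be set down on its floor.
- last: Wooden shoe last, about 220 mm long and 100 mm high. Bystander.
- mug: White mug, 80 mm across, 92 mm high. Bystander.
- tack_tin: Small round tin, 54 mm across, 34 mm high. Bystander.
- hammer: Hammer lying on the bench, 270 mm long. Bystander.
Mind the look-alikes: they are no part of the job. What is shaped like the cap but turquoise is not meant.

How it is judged:
On the way, in this order (a step that is already met when the one before it is completed fails the run):
1. both tabs are squeezed in with the cap still on the neck (value of joint each of tab_left, tab_right above 0.14 rad and z of cap in the frame of jar below 0.097 m), for 0.1 s.
2. the cap is turned anticlockwise past its stop posts while still down on the neck (cap turned over 0.68 rad from the jar's sides) (angle between the x axis of cap and the x axis of jar, either way round above 0.68 rad and z of cap in the frame of jar below 0.097 m), for 0.1 s.
3. the cap is lifted clear of the neck (z of cap in the frame of jar above 0.125 m), for 0.05 s.
At the end, for the whole second after the job is handed in: The cap stands right way up (within 0.1 rad) on the floor of the tray, its middle within 70 mm along and 55 mm across of the tray's middle, at rest and let go; the jar still stands fully down in its holder (x of cap in the frame of tray between -0.07 and 0.07 m and y of cap in the frame of tray between -0.055 and 0.055 m and z of cap in the frame of tray below 0.006 m and angle between cap's own z axis and vertical below 0.1 rad and linear speed of cap below 0.02 m/s and contact force between cap and tray above 0.1 N and z of jar in the frame of holder below 0.015 m and horizontal distance between jar and holder below 0.004 m and angle between jar's own z axis and vertical below 0.05 rad); the robot touches nothing.
It fails at once if the cap is forced: over 45 N between cap and jar (contact force between cap and jar above 45 N).
It fails at once if the tabs are squeezed too hard: over 80 N between fingers and cap (contact force between the fingers and cap above 80 N).
It fails at once if the jar is pulled up in its holder by over 6 mm or tipped (z of jar in the frame of holder above 0.018 m or angle between jar's own z axis and vertical above 0.12 rad).
It fails at once if the cap is let go or dropped in the air (off the jar and more than 12 mm above the tray's floor) (contact force between the fingers and cap below 0.1 N and z of cap in the frame of jar above 0.115 m and z of cap in the frame of tray above 0.015 m).
It fails at once if a bystander (last, mug, tin or hammer) is shifted by over 20 mm or tipped, or the tray is pushed by over 30 mm (distance of any of last, mug, tack_tin, hammer from where it was at the start of the episode above 0.02 m or angle between any of last, mug, tack_tin's own z axis and vertical above 0.3 rad or distance of tray from where it was at the start of the episode above 0.03 m).
It also fails if it takes over 61 s, if anything falls off the work surface, if the arm or the gripper's body presses on something with over 40 N, if the wrist force passes 120 N, or if a joint passes its speed limit or range.

## Working session

There is one attempt and no reset: what is moved stays moved. The work goes in short steps, Python scripts to look and compute and a tool call to move; the robot and the scene stay as the last step left them, time stands still between calls to the robot, and variables do not carry over. Pictures are saved under pics/ and viewed, at most 10 in all, crops included, and the job is handed in when it is done.

Besides the shell and the picture viewer there is one more tool, called after ">>>" as a command line: name --argument value ..., lists and objects as JSON in quotes. play_rows: Moves the arm, as the interface text tells. Its arguments: {"type":"object","properties":{"translation":{"type":"array","items":{"type":"array","items":{"type":"number"}}},"delta_rot":{"type":"array","items":{"type":"array","items":{"type":"number"}}},"grip":{"type":"array","items":{"type":"number"}},"squeeze":{"type":"number"}},"required":["translation","delta_rot","grip"]}

```bash
mkdir -p pics; ls; python3 - <<'E'
from plant import r
import cv2,numpy as np
for c in ("scene","top"):
    im=r.snapshot(c); cv2.imwrite(f"pics/{c}0.png",im)
    k=r.get_calibration(c); print(c,np.round(k["intrinsics"],1).tolist(),np.round(k["eye"],3),np.round(k["rotation"],3).tolist(),[x for x in k])
    for t in ("cap","jar","holder","tray","tab_left","tab_right","ridge_left","ridge_right","mug","last","hammer","tack_tin"):
        for d in r.look_for(c,t)[:3]: print(t,np.round(d["point"],3),round(d["confidence"],2))
print(r.get_state())
E
```

```text
pics
scene [[458.0, 0.0, 251.8], [0.0, 458.0, 189.9], [0.0, 0.0, 1.0]] [ 1.208 -0.353  0.687] [0.399, 0.215, 0.41, 0.792] ['intrinsics', 'eye', 'rotation']
cap [0.677 0.248 0.036] 0.94
cap [0.542 0.197 0.14 ] 0.69
cap [0.392 0.24  0.034] 0.49
jar [0.56  0.18  0.086] 0.57
holder [0.571 0.154 0.025] 0.58
holder [0.562 0.18  0.089] 0.39
tray [ 0.513 -0.189  0.   ] 0.84
tab_left [0.682 0.231 0.02 ] 0.51
tab_left [0.389 0.225 0.019] 0.36
ridge_right [0.541 0.17  0.118] 0.4
mug [0.746 0.008 0.057] 0.84
last [0.504 0.369 0.045] 0.98
last [ 0.614 -0.01   0.035] 0.61
hammer [0.568 0.154 0.027] 0.2
tack_tin [ 0.613 -0.012  0.033] 0.56
tack_tin [0.507 0.373 0.045] 0.26
top [[437.2, 0.0, 253.8], [0.0, 437.2, 196.4], [0.0, 0.0, 1.0]] [0.398 0.082 1.11 ] [-0.07, 0.066, 0.711, -0.696] ['intrinsics', 'eye', 'rotation']
cap [0.527 0.204 0.137] 0.96
cap [0.399 0.254 0.034] 0.83
cap [0.659 0.261 0.031] 0.78
jar [0.512 0.192 0.103] 0.74
holder [0.522 0.178 0.008] 0.79
tray [ 0.504 -0.18   0.004] 0.95
tab_right [0.512 0.192 0.101] 0.59
ridge_right [ 0.714 -0.151  0.023] 0.5
ridge_right [0.745 0.018 0.04 
[... 203 characters left out ...]
3,  0.68912937, -0.19460576,  1.56530843,  0.15727424,
        0.90251062, -0.21510017]), 'qd': array([ 5.06021312e-04, -7.31520739e-04, -9.16093679e-05,  3.86843936e-04,
        2.85327523e-03, -2.02487570e-03, -5.59767570e-04]), 'joint_torque': array([ 1.31634220e-03, -5.27488947e+01, -1.26741830e+00, -1.53741699e+01,
       -5.21180383e-02, -7.54865905e-04,  9.91454982e-06]), 'tool_pos': array([ 0.19058834, -0.59524111,  0.30272226]), 'eef_rot': array([9.88024448e-01, 1.54297409e-01, 1.79897792e-05, 9.04499551e-06]), 'contact_force': array([ 0.68857632,  0.17731806, -0.97301614]), 'moment': array([-0.00505392,  0.05961565,  0.06272357]), 'finger_force': 0.0, 'opening': 1.0005380808322903}
```

View pics/scene0.png

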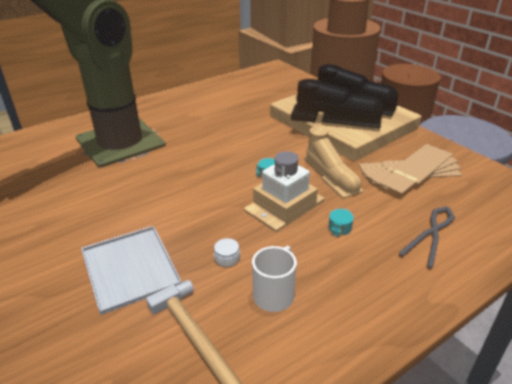

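View pics/top0.png

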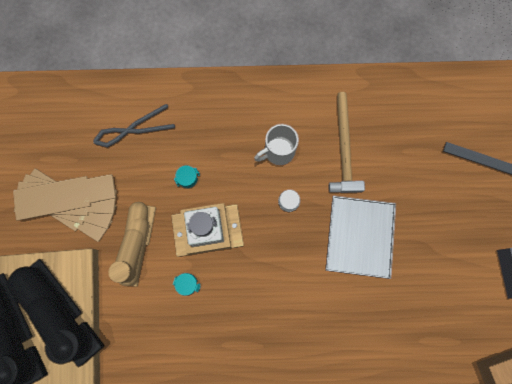

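The grey cap on the jar shows at scene (287,163) and top (202,224). The turquoise look-alikes are at scene (341,222) and (266,167), and at top (187,177) and (186,285). Only the grey cap stands in the wooden holder, so it is the one meant. I'll confirm this in one enlarged crop.

```bash
python3 - <<'E'
import cv2,numpy as np
a=cv2.imread("pics/top0.png")[190:265,160:255]; b=cv2.imread("pics/scene0.png")[145:230,240:330]
a=cv2.resize(a,(570,450),interpolation=cv2.INTER_CUBIC)[:, :]; 
b=cv2.resize(b,None,fx=5,fy=5,interpolation=cv2.INTER_CUBIC)
a=cv2.resize(a,(400,316)); b=cv2.resize(b,(400,378))
o=np.zeros((378,800,3),np.uint8); o[:316,:400]=a; o[:,400:]=b
cv2.imwrite("pics/crop.png",o)
E
```

```text
(no output)
```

View pics/crop.png

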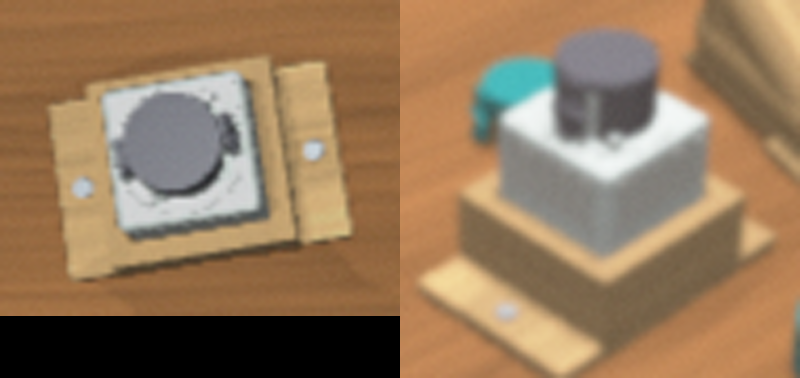

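The crop confirms it: the grey cap has tabs at its left and right, along the board's long axis, and it stands on the white jar in the holder. Next I'll fit the poses to the silhouettes.

```bash
cat > h.py <<'E'
from plant import r
import cv2,numpy as np
from scipy.spatial.transform import Rotation as R
from scipy.optimize import minimize
K={c:r.get_calibration(c) for c in ("scene","top")}
def proj(c,P):
    k=K[c]; p=R.from_quat(k["rotation"]).inv().apply(np.asarray(P)-k["eye"])*[1,-1,-1]
    u=p@np.array(k["intrinsics"]).T; return u[:,:2]/u[:,2:]
def box(sx,sy,z0,z1): return np.array([[a*sx/2,b*sy/2,z] for a in(-1,1) for b in(-1,1) for z in(z0,z1)])
def cyl(rad,z0,z1):
    t=np.linspace(0,2*np.pi,48); return np.array([[rad*np.cos(a),rad*np.sin(a),z] for a in t for z in(z0,z1)])
def render(c,parts,p,S=4):
    m=np.zeros((384*S,512*S),np.uint8); Rz=R.from_euler("z",p[3])
    for P in parts:
        u=proj(c,Rz.apply(P)+p[:3]); 
        cv2.fillConvexPoly(m,cv2.convexHull(np.round((u+.5)*S-.5).astype(np.int32)),1)
    return cv2.resize(m.astype(np.float32),(512,384),interpolation=cv2.INTER_AREA)
def fit(masks,parts,p0,free):
    free=np.array(free,bool); sc=np.array([.01,.01,.01,.1]); p0=np.array(p0,float)
    def full(v): p=p0.copy(); p[free]+=v*sc[free]; return p
    def cost(v):
        s=0
        for c,m in masks.items():
            q=render(c,parts,full(v)); s+=np.abs(q-m).sum()/m.sum()
        return s
    n=free.sum(); best=None
    for k in range(2):
        b=minimize(cost,np.zeros(n) if best is None else best.x,method="Nelder-Mead",options=dict(initial_simplex=(0 if best is None else best.x)+np.vstack([np.zeros(n),np.eye(n)*(1-.5*k)])))
        best=b
    return full(best.x),best.fun
E
python3 - <<'E'
from h import *
M={}
near={"cap":[.527,.204,.125],"jar":[.53,.2,.09],"holder":[.53,.19,.03],"tray":[.508,-.185,.004]}
for c in K:
    for t in near:
        u=proj(c,[near[t]])[0]; best=None
        for d in r.silhouettes(c,t):
            ys,xs=np.nonzero(d["pixels"]); print(c,t,round(d["confidence"],2),xs.size,round(xs.mean(),1),round(ys.mean(),1),u.round())
            if best is None and np.hypot(*(u-[xs.mean(),ys.mean()]))<20: best=d["pixels"]
        if best is not None: M[c,t]=best.astype(np.float32)
np.savez("m.npz",**{c+"_"+t:v for (c,t),v in M.items()})
cap=[cyl(.027,0,.0345)]
g=lambda t:{c:M[c,t] for c in K if (c,t) in M}
print("cap",fit(g("cap"),cap,[.527,.2,.1035,.16],[1,1,1,0]))
print("tray",fit(g("tray"),[box(.19,.16,0,.012)],[.508,-.185,0,.1],[1,1,0,1]))
print("tray90",fit(g("tray"),[box(.16,.19,0,.012)],[.508,-.185,0,0],[1,1,0,1]))
U={c:np.clip(sum(M[c,t] for t in("cap","jar","holder") if (c,t) in M),0,1) for c in K}
parts=[box(.108,.17,0,.010),box(.108,.108,0,.052),box(.08,.08,.012,.102),cyl(.027,.1035,.138)]
print("all",fit(U,parts,[.527,.195,0,.16],[1,1,1,1]))
for c in K:print("all",c,fit({c:U[c]},parts,[.527,.195,0,.16],[1,1,0,1]))
E
```

```text
scene cap 0.79 552 340.3 221.1 [285. 161.]
scene cap 0.74 530 285.6 162.8 [285. 161.]
scene cap 0.71 188 263.5 164.4 [285. 161.]
scene jar 0.94 1193 285.4 183.0 [284. 175.]
scene holder 0.95 1914 281.2 206.5 [280. 198.]
scene holder 0.29 2585 273.1 277.5 [280. 198.]
scene tray 0.57 2078 330.5 163.6 [129. 267.]
scene tray 0.55 5440 128.0 268.2 [129. 267.]
top cap 0.97 493 200.5 223.7 [202. 225.]
top cap 0.75 434 185.6 284.2 [202. 225.]
top cap 0.6 413 185.6 176.7 [202. 225.]
top jar 0.89 799 205.0 228.2 [205. 225.]
top holder 0.84 1557 208.4 232.2 [212. 228.]
top tray 0.67 4776 360.2 236.8 [361. 235.]
cap (array([0.52902355, 0.20475945, 0.10451814, 0.16      ]), np.float64(0.24498042464256287))
tray (array([ 0.50494147, -0.18347061,  0.        , -0.1398362 ]), np.float64(0.07709811627864838))
tray90 (array([ 0.50559505, -0.18302823,  0.        ,  0.07081541]), np.float64(0.5603126287460327))
all (array([ 0.5280357 ,  0.2060303 , -0.00122534,  0.13891717]), np.float64(0.11606696993112564))
all scene (array([0.52887636, 0.20505166, 0.        , 0.14638718]), np.float64(0.03321557119488716))
all top (array([0.5286004 , 0.20595094, 0.        , 0.14655751]), np.float64(0.08188053220510483))
```

```bash
cat >> h.py <<'E'
def todo(xyz,yaw):
    "tool-frame shift and turn from measured pose to TCP xyz, pointing down, tool x at yaw (rad)"
    s=r.get_state(); T=R.from_quat(s["eef_rot"])
    G=R.from_euler("z",yaw)*R.from_euler("x",np.pi)
    return (T.inv().apply(np.array(xyz)-s["tool_pos"])*1000).round(1),np.degrees((T.inv()*G).as_rotvec()).round(2)
def st():
    s=r.get_state(); print("t",round(s["clock"],2),"pos",s["tool_pos"].round(4),"q",s["q"].round(2),"F",s["contact_force"].round(1),"M",s["moment"].round(2),"op",round(s["opening"],3),"ff",s["finger_force"])
E
python3 - <<'E'
from h import *
m=np.load("m.npz"); tabs=[cyl(.027,0,.0345),box(.02,.064,.006,.026)]
for cs in (["top"],["scene"],["top","scene"]):
    print(cs,fit({c:m[c+"_cap"] for c in cs},tabs,[.5287,.2053,.1035,.146],[1,1,0,1]))
print(todo([.5,-.2,.30],.146)); print(todo([.5287,.2053,.30],.146))
E
```

```text
['top'] (array([0.53000275, 0.20673125, 0.1035    , 0.19743527]), np.float64(0.1289300173521042))
['scene'] (array([0.52671224, 0.20608721, 0.1035    , 0.29334193]), np.float64(0.0928066074848175))
['top', 'scene'] (array([0.52869362, 0.20563032, 0.1035    , 0.24384375]), np.float64(0.24657803773880005))
(array([ 415.2, -282.1,    2.7]), array([ 0.01, -0.  ,  9.38]))
(array([ 566.1, -659.4,    2.7]), array([ 0.01, -0.  ,  9.38]))
```

```bash
python3 - <<'E'
from h import *
out=[]
for c in K:
    for yaw in (.146,.244):
        im=cv2.imread(f"pics/{c}0.png"); S=10; o=proj(c,[[.5287,.2053,.12]])[0].astype(int)-[19,19]
        a=cv2.resize(im[o[1]:o[1]+38,o[0]:o[0]+38],None,fx=S,fy=S,interpolation=cv2.INTER_CUBIC)
        for P in (cyl(.027,.0345,.0345),cyl(.027,0,0),np.array([[x,s*.033,.0155] for s in(-1,1) for x in(-.0115,.0115)])):
            u=(proj(c,R.from_euler("z",yaw).apply(P)+[.5287,.2053,.1035])-o+.5)*S
            for q in u: cv2.circle(a,tuple(np.round(q).astype(int).tolist()),2,(0,0,255) if len(P)>4 else (0,255,0),-1)
        out.append(cv2.resize(a,(300,300)))
cv2.imwrite("pics/ov.png",np.vstack([np.hstack(out[:2]),np.hstack(out[2:])]))
E
```

```text
(no output)
```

View pics/ov.png

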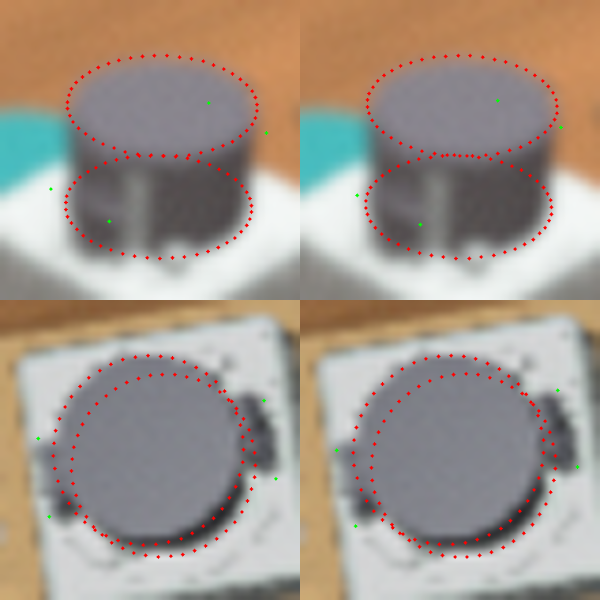

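>>> play_rows --translation '[[0.042,-0.028,0],[0.042,-0.028,0],[0.042,-0.028,0],[0.042,-0.028,0],[0.042,-0.028,0],[0.042,-0.028,0],[0.042,-0.028,0],[0.042,-0.028,0],[0.042,-0.028,0],[0.037,-0.03,0],[0,0,0]]' --delta_rot '[[0,0,0],[0,0,0],[0,0,0],[0,0,0],[0,0,0],[0,0,0],[0,0,0],[0,0,0],[0,0,0],[0,0,0],[0,0,0]]' --grip '[1,1,1,1,1,1,1,1,1,1,1]' --squeeze 22

```text
clock: 3.08
tool_pos: [0.5025, -0.1955, 0.3029]
eef_rot: [0.987, 0.158, 0.001, -0.001]
contact_force: [0.0, -1.0, 0.2]
opening: 0.998
finger_force: 0.0
```

The overlay shows the tabs at about 0.2 rad, with the cap near (0.5285, 0.206). Next I'll move above the jar.

```bash
python3 - <<'E'
from h import *
st(); print(todo([.5285,.2063,.26],.2))
E
```

```text
t 3.08 pos [ 0.5025 -0.1955  0.3029] q [ 0.38  0.57 -0.15  1.83  0.11  0.75 -1.08] F [ 0.  -1.   0.2] M [-0.03  0.04 -0.01] op 0.998 ff 0.0
(array([ 150.2, -373.4,   43.9]), array([-0.1 , -0.17,  6.77]))
```

>>> play_rows --translation '[[0.015,-0.037,0],[0.015,-0.037,0],[0.015,-0.037,0],[0.015,-0.037,0],[0.015,-0.037,0],[0.015,-0.037,0],[0.015,-0.037,0],[0.015,-0.037,0],[0.015,-0.037,0],[0.015,-0.04,0.0],[0,0,0.02],[0,0,0.02],[0,0,0],[0,0,0]]' --delta_rot '[[0,0,0],[0,0,0],[0,0,0],[0,0,0],[0,0,0],[0,0,0],[0,0,0],[0,0,0],[0,0,0],[0,0,0],[0,0,3.4],[0,0,3.4],[0,0,0],[0,0,0]]' --grip '[1,1,1,1,1,1,1,1,1,1,1,1,1,1]'

```text
clock: 4.82
tool_pos: [0.5295, 0.2002, 0.2634]
eef_rot: [0.995, 0.095, 0.0, 0.0]
contact_force: [-1.4, -0.3, 0.3]
opening: 1.002
finger_force: 0.0
```

```bash
python3 - <<'E'
from h import *
st(); print(todo([.5285,.2063,.1785],.2))
E
```

```text
t 4.83 pos [0.5295 0.2002 0.2634] q [-0.41  0.66 -0.06  1.79  0.05  0.69 -1.87] F [-1.4 -0.3  0.3] M [ 0.03 -0.06  0.01] op 1.002 ff 0.0
(array([ 0.1, -6.2, 84.9]), array([ 0.01, -0.06, -0.51]))
```

>>> play_rows --translation '[[0,-0.006,0],[0,0,0.02],[0,0,0.02],[0,0,0.02],[0,0,0.01],[0,0,0.01],[0,0,0.005],[0,0,0]]' --delta_rot '[[0,0,0],[0,0,0],[0,0,0],[0,0,0],[0,0,0],[0,0,0],[0,0,0],[0,0,0]]' --grip '[1,1,1,1,1,1,1,1]'

```text
clock: 5.82
tool_pos: [0.5279, 0.2067, 0.1777]
eef_rot: [0.995, 0.095, -0.0, 0.0]
contact_force: [0.3, -0.6, 0.3]
opening: 0.998
finger_force: 0.0
```

```bash
python3 - <<'E'
from h import *
st(); print(todo([.5285,.2063,.1785],.2))
a=r.snapshot("scene");b=r.snapshot("top")
f=lambda im,p:cv2.resize(im[p[1]:p[1]+80,p[0]:p[0]+80],(400,400),interpolation=cv2.INTER_CUBIC)
cv2.imwrite("pics/g1.png",np.hstack([f(a,(245,125)),f(b,(160,185))]))
E
```

```text
t 5.83 pos [0.5279 0.2067 0.1777] q [-0.43  0.79 -0.05  1.85  0.07  0.5  -1.9 ] F [ 0.3 -0.6  0.3] M [-0.01  0.03  0.02] op 0.998 ff 0.0
(array([ 0.5,  0.6, -0.8]), array([ 0. ,  0. , -0.5]))
```

View pics/g1.png

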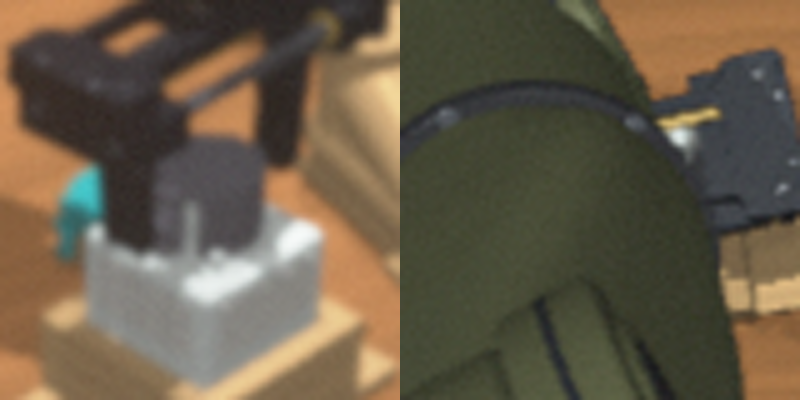

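The fingers straddle the grey cap, at (130,230) on the left and (285,150) on the right. I'll close gently first to check the centring.

>>> play_rows --translation '[[0,0,0],[0,0,0],[0,0,0],[0,0,0],[0,0,0],[0,0,0]]' --delta_rot '[[0,0,0],[0,0,0],[0,0,0],[0,0,0],[0,0,0],[0,0,0]]' --grip '[0.7,0.6,0.5,0.4,0,0]' --squeeze 6

```text
clock: 6.68
tool_pos: [0.5278, 0.2064, 0.1776]
eef_rot: [0.995, 0.095, -0.0, 0.0]
contact_force: [-1.0, -1.1, -1.0]
opening: 0.722
finger_force: 6.0
```

```bash
python3 - <<'E'
from h import *
st(); s=r.get_state(); print(R.from_quat(s["eef_rot"]).inv().apply(s["contact_force"]))
E
```

```text
t 6.67 pos [0.5278 0.2064 0.1776] q [-0.43  0.79 -0.04  1.85  0.07  0.5  -1.9 ] F [-1.  -1.1 -1. ] M [-0.22 -0.09  0.  ] op 0.722 ff 5.991610586643219
[-1.15541001  0.84919465  0.98224008]
```

>>> play_rows --translation '[[0,0,0],[0,0,0],[0,0,0],[0,0,0],[0,0,0]]' --delta_rot '[[0,0,0],[0,0,0],[0,0,0],[0,0,0],[0,0,0]]' --grip '[0,0,0,0,0]' --squeeze 22

```text
clock: 7.3
tool_pos: [0.5278, 0.2066, 0.1777]
eef_rot: [0.995, 0.095, 0.0, 0.0]
contact_force: [1.0, -1.7, -1.0]
opening: 0.66
finger_force: 22.0
```

```bash
python3 - <<'E'
from h import *
st()
E
```

```text
t 7.3 pos [0.5278 0.2066 0.1777] q [-0.43  0.79 -0.04  1.85  0.07  0.5  -1.9 ] F [ 1.  -1.7 -1. ] M [-0.39 -0.16 -0.06] op 0.66 ff 21.97935461997986
```

The tabs are in. Next I'll turn anticlockwise, which is negative about the tool's z.

>>> play_rows --translation '[[0,0,0],[0,0,0],[0,0,0],[0,0,0],[0,0,0],[0,0,0],[0,0,0],[0,0,0],[0,0,0]]' --delta_rot '[[0,0,-2],[0,0,-2],[0,0,-2],[0,0,-3],[0,0,-3],[0,0,-3],[0,0,-3],[0,0,-3],[0,0,0]]' --grip '[0,0,0,0,0,0,0,0,0]'

```text
clock: 8.43
tool_pos: [0.5279, 0.2066, 0.1777]
eef_rot: [0.961, 0.276, 0.0, 0.0]
contact_force: [-0.5, -3.3, -0.5]
opening: 0.662
finger_force: 22.0
```

```bash
python3 - <<'E'
from h import *
st()
E
```

```text
t 8.43 pos [0.5279 0.2066 0.1777] q [-0.37  0.79 -0.14  1.85  0.2   0.51 -1.66] F [-0.5 -3.3 -0.5] M [-0.59 -0.02  0.04] op 0.662 ff 21.992630660533905
```

>>> play_rows --translation '[[0,0,0],[0,0,0],[0,0,0],[0,0,0],[0,0,0],[0,0,0]]' --delta_rot '[[0,0,-3],[0,0,-3],[0,0,-3],[0,0,-3],[0,0,-3],[0,0,0]]' --grip '[0,0,0,0,0,0]'

```text
clock: 9.18
tool_pos: [0.528, 0.2062, 0.1778]
eef_rot: [0.917, 0.399, -0.0, 0.0]
contact_force: [0.5, -4.9, 2.9]
opening: 0.657
finger_force: 22.0
```

```bash
python3 - <<'E'
from h import *
st()
E
```

```text
t 9.18 pos [0.528  0.2062 0.1778] q [-0.33  0.8  -0.21  1.85  0.3   0.53 -1.49] F [ 0.5 -4.9  2.9] M [-1.1  -0.17 -0.03] op 0.657 ff 21.995701789855957
```

>>> play_rows --translation '[[0,0,0],[0,0,0],[0,0,0]]' --delta_rot '[[0,0,-2],[0,0,-2],[0,0,0]]' --grip '[0,0,0]'

```text
clock: 9.55
tool_pos: [0.528, 0.2062, 0.1778]
eef_rot: [0.903, 0.43, -0.0, 0.0]
contact_force: [-0.3, -5.7, 2.5]
opening: 0.659
finger_force: 22.0
```

```bash
python3 - <<'E'
from h import *
st()
E
```

```text
t 9.55 pos [0.528  0.2062 0.1778] q [-0.32  0.8  -0.23  1.85  0.32  0.53 -1.44] F [-0.3 -5.7  2.5] M [-1.12 -0.21 -0.07] op 0.659 ff 21.99556052684784
```

>>> play_rows --translation '[[-0.0006,0.0005,0],[0,0,0],[0,0,0],[0,0,0]]' --delta_rot '[[0,0,0],[0,0,-2],[0,0,-2],[0,0,0]]' --grip '[0,0,0,0]'

```text
clock: 10.05
tool_pos: [0.528, 0.2059, 0.1778]
eef_rot: [0.887, 0.462, 0.0, 0.0]
contact_force: [0.8, -4.7, 3.0]
opening: 0.658
finger_force: 22.0
```

```bash
python3 - <<'E'
from h import *
st()
E
```

```text
t 10.05 pos [0.528  0.2059 0.1778] q [-0.31  0.8  -0.25  1.85  0.35  0.54 -1.39] F [ 0.8 -4.7  3. ] M [-1.07 -0.31 -0.02] op 0.658 ff 21.995488107204437
```

>>> play_rows --translation '[[0,0,0],[0,0,0],[0,0,0]]' --delta_rot '[[0,0,-2],[0,0,-2],[0,0,0]]' --grip '[0,0,0]'

```text
clock: 10.42
tool_pos: [0.5282, 0.2058, 0.1778]
eef_rot: [0.871, 0.492, 0.0, 0.0]
contact_force: [1.5, -5.0, 3.2]
opening: 0.658
finger_force: 22.0
```

```bash
python3 - <<'E'
from h import *
st()
E
```

```text
t 10.43 pos [0.5282 0.2058 0.1778] q [-0.3   0.8  -0.26  1.85  0.37  0.54 -1.35] F [ 1.5 -5.   3.2] M [-1.11 -0.37 -0.12] op 0.658 ff 21.99159801006317
```

>>> play_rows --translation '[[0,0,0],[0,0,0]]' --delta_rot '[[0,0,-2],[0,0,0]]' --grip '[0,0]'

```text
clock: 10.68
tool_pos: [0.5282, 0.2058, 0.1778]
eef_rot: [0.862, 0.507, 0.0, 0.0]
contact_force: [2.0, -5.3, 2.4]
opening: 0.657
finger_force: 22.0
```

```bash
python3 - <<'E'
from h import *
st()
E
```

```text
t 10.68 pos [0.5282 0.2058 0.1778] q [-0.29  0.8  -0.27  1.85  0.38  0.55 -1.32] F [ 2.  -5.3  2.4] M [-1.1  -0.35 -0.08] op 0.657 ff 21.991952061653137
```

>>> play_rows --translation '[[0,0,0],[0,0,0]]' --delta_rot '[[0,0,-2],[0,0,0]]' --grip '[0,0]'

```text
clock: 10.92
tool_pos: [0.5283, 0.2057, 0.1779]
eef_rot: [0.853, 0.522, 0.0, 0.0]
contact_force: [1.8, -4.7, 4.2]
opening: 0.656
finger_force: 22.0
```

```bash
python3 - <<'E'
from h import *
st()
E
```

```text
t 10.93 pos [0.5283 0.2057 0.1779] q [-0.29  0.8  -0.28  1.84  0.39  0.55 -1.3 ] F [ 1.8 -4.7  4.2] M [-1.18 -0.45 -0.06] op 0.656 ff 21.992772817611694
```

Still free, so I'll carry on in small steps.

>>> play_rows --translation '[[0,0,0],[0,0,0],[0,0,0]]' --delta_rot '[[0,0,-2],[0,0,-2],[0,0,0]]' --grip '[0,0,0]'

```text
clock: 11.3
tool_pos: [0.5283, 0.2057, 0.1779]
eef_rot: [0.834, 0.552, 0.0, 0.0]
contact_force: [1.3, -5.4, 3.9]
opening: 0.658
finger_force: 22.0
```

```bash
python3 - <<'E'
from h import *
st()
E
```

```text
t 11.3 pos [0.5283 0.2057 0.1779] q [-0.28  0.8  -0.3   1.84  0.42  0.56 -1.25] F [ 1.3 -5.4  3.9] M [-1.18 -0.43 -0.05] op 0.658 ff 21.994724571704865
```

>>> play_rows --translation '[[0,0,0],[0,0,0],[0,0,0]]' --delta_rot '[[0,0,-2],[0,0,-1],[0,0,0]]' --grip '[0,0,0]'

```text
clock: 11.68
tool_pos: [0.5284, 0.2056, 0.1779]
eef_rot: [0.82, 0.573, 0.0, 0.0]
contact_force: [1.2, -4.8, 2.8]
opening: 0.659
finger_force: 22.0
```

```bash
python3 - <<'E'
from h import *
st()
E
```

```text
t 11.68 pos [0.5284 0.2056 0.1779] q [-0.27  0.8  -0.32  1.84  0.43  0.56 -1.22] F [ 1.2 -4.8  2.8] M [-1.2  -0.5  -0.07] op 0.659 ff 21.995208263397217
```

>>> play_rows --translation '[[0,0,0],[0,0,0],[0,0,0]]' --delta_rot '[[0,0,-2],[0,0,-2],[0,0,0]]' --grip '[0,0,0]'

```text
clock: 12.05
tool_pos: [0.5284, 0.2056, 0.1779]
eef_rot: [0.799, 0.601, 0.0, 0.0]
contact_force: [1.9, -5.4, 3.6]
opening: 0.658
finger_force: 22.0
```

```bash
python3 - <<'E'
from h import *
st()
E
```

```text
t 12.05 pos [0.5284 0.2056 0.1779] q [-0.26  0.81 -0.33  1.84  0.46  0.57 -1.17] F [ 1.9 -5.4  3.6] M [-1.17 -0.44 -0.07] op 0.658 ff 22.000353634357452
```

>>> play_rows --translation '[[0,0,0],[0,0,0],[0,0,0]]' --delta_rot '[[0,0,-2],[0,0,-2],[0,0,0]]' --grip '[0,0,0]'

```text
clock: 12.42
tool_pos: [0.5286, 0.2055, 0.1779]
eef_rot: [0.778, 0.629, 0.0, 0.001]
contact_force: [1.6, -5.6, 2.6]
opening: 0.658
finger_force: 22.0
```

```bash
python3 - <<'E'
from h import *
st()
E
```

```text
t 12.43 pos [0.5286 0.2055 0.1779] q [-0.25  0.81 -0.35  1.84  0.48  0.57 -1.12] F [ 1.6 -5.6  2.6] M [-1.23 -0.58 -0.02] op 0.658 ff 21.999379992485046
```

>>> play_rows --translation '[[0,0,0],[0,0,0],[0,0,0]]' --delta_rot '[[0,0,-2],[0,0,-2],[0,0,0]]' --grip '[0,0,0]'

```text
clock: 12.8
tool_pos: [0.5294, 0.2057, 0.178]
eef_rot: [0.755, 0.655, 0.001, 0.001]
contact_force: [4.7, -4.6, 1.1]
opening: 0.659
finger_force: 22.0
```

```bash
python3 - <<'E'
from h import *
st()
E
```

```text
t 12.8 pos [0.5294 0.2057 0.178 ] q [-0.24  0.81 -0.37  1.84  0.5   0.58 -1.07] F [ 4.7 -4.6  1.1] M [-1.13 -1.01 -0.13] op 0.659 ff 21.98211282491684
```

>>> play_rows --translation '[[0,0,0],[0,0,0],[0,0,0]]' --delta_rot '[[0,0,-2],[0,0,-1],[0,0,0]]' --grip '[0,0,0]'

```text
clock: 13.18
tool_pos: [0.5298, 0.2054, 0.1779]
eef_rot: [0.739, 0.674, 0.001, 0.001]
contact_force: [4.7, -5.5, -0.2]
opening: 0.661
finger_force: 21.9
```

```bash
python3 - <<'E'
from h import *
st()
E
```

```text
t 13.18 pos [0.5298 0.2054 0.1779] q [-0.23  0.81 -0.38  1.84  0.52  0.59 -1.03] F [ 4.7 -5.5 -0.2] M [-1.12 -1.11 -0.6 ] op 0.661 ff 21.93583756685257
```

The moment has jumped to 0.6 N m, so the stop is reached. I'll ease back a little.

>>> play_rows --translation '[[0,0,0],[0,0,0]]' --delta_rot '[[0,0,2],[0,0,0]]' --grip '[0,0]'

```text
clock: 13.42
tool_pos: [0.5295, 0.2058, 0.178]
eef_rot: [0.75, 0.662, 0.001, 0.001]
contact_force: [4.1, -4.2, 0.7]
opening: 0.657
finger_force: 22.0
```

```bash
python3 - <<'E'
from h import *
st()
E
```

```text
t 13.43 pos [0.5295 0.2058 0.178 ] q [-0.23  0.81 -0.38  1.84  0.51  0.58 -1.06] F [ 4.1 -4.2  0.7] M [-1.07 -0.98 -0.3 ] op 0.657 ff 21.965596675872803
```

>>> play_rows --translation '[[0,0,-0.001],[0,0,-0.001],[0,0,-0.001],[0,0,0]]' --delta_rot '[[0,0,0],[0,0,0],[0,0,0],[0,0,0]]' --grip '[0,0,0,0]'

```text
clock: 13.92
tool_pos: [0.5274, 0.2067, 0.1804]
eef_rot: [0.749, 0.663, 0.0, -0.001]
contact_force: [2.8, -0.4, -6.2]
opening: 0.657
finger_force: 21.9
```

```bash
python3 - <<'E'
from h import *
st()
E
```

```text
t 13.93 pos [0.5274 0.2067 0.1804] q [-0.23  0.81 -0.38  1.84  0.5   0.59 -1.05] F [ 2.8 -0.4 -6.2] M [-0.19 -0.63 -0.2 ] op 0.657 ff 21.944940984249115
```

```bash
python3 - <<'E'
from h import *
b=r.snapshot("scene"); a=cv2.imread("pics/scene0.png")
f=lambda im:cv2.resize(im[145:225,245:325],(400,400),interpolation=cv2.INTER_CUBIC)
cv2.imwrite("pics/l1.png",np.hstack([f(a),f(b)]))
E
```

```text
(no output)
```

View pics/l1.png

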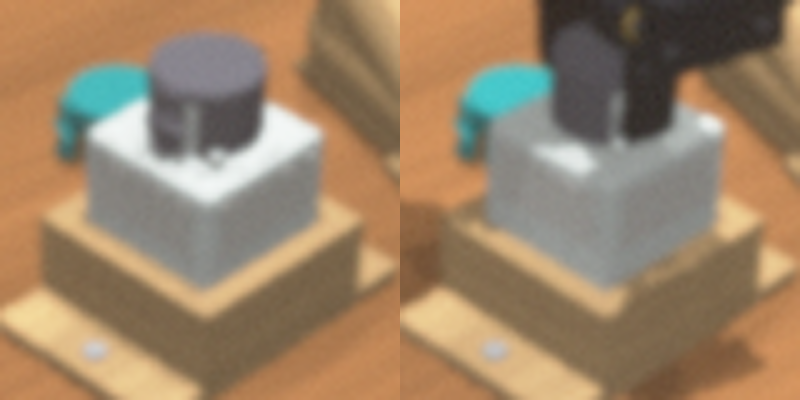

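The jar's top edge is about 4 crop px higher than before (the corner moved from (87,132) to (88,128)). With 6 N of pull, the jar is riding up slightly, held by the preload at the stop. I'll lower it, relieve the torque and retry.

>>> play_rows --translation '[[0,0,0.001],[0,0,0.001],[0,0,0.0008],[0,0,0],[0,0,0],[0,0,0]]' --delta_rot '[[0,0,0],[0,0,0],[0,0,0],[0,0,1],[0,0,0],[0,0,0]]' --grip '[0,0,0,0,0,0]'

```text
clock: 14.72
tool_pos: [0.529, 0.206, 0.1787]
eef_rot: [0.755, 0.656, 0.001, 0.001]
contact_force: [4.4, -4.5, 5.2]
opening: 0.658
finger_force: 22.0
```

```bash
python3 - <<'E'
from h import *
st()
E
```

```text
t 14.72 pos [0.529  0.206  0.1787] q [-0.24  0.81 -0.37  1.84  0.5   0.58 -1.07] F [ 4.4 -4.5  5.2] M [-0.85 -1.   -0.06] op 0.658 ff 22.002179324626923
```

>>> play_rows --translation '[[-0.0006,0.0011,-0.0004],[-0.0006,0.0011,0],[0,0,0],[0,0,0]]' --delta_rot '[[0,0,0],[0,0,0],[0,0,0],[0,0,0]]' --grip '[0,0,0,0]'

```text
clock: 15.22
tool_pos: [0.5297, 0.2046, 0.1782]
eef_rot: [0.755, 0.656, -0.0, -0.0]
contact_force: [2.6, -2.5, 0.4]
opening: 0.659
finger_force: 22.0
```

```bash
python3 - <<'E'
from h import *
st()
E
```

```text
t 15.22 pos [0.5297 0.2046 0.1782] q [-0.23  0.81 -0.37  1.84  0.5   0.59 -1.06] F [ 2.6 -2.5  0.4] M [-0.46 -0.64 -0.07] op 0.659 ff 21.9931098818779
```

>>> play_rows --translation '[[-0.001,0.0018,0],[0,0,0],[0,0,-0.001],[0,0,-0.001],[0,0,0]]' --delta_rot '[[0,0,0],[0,0,0],[0,0,0],[0,0,0],[0,0,0]]' --grip '[0,0,0,0,0]'

```text
clock: 15.85
tool_pos: [0.5309, 0.2032, 0.1802]
eef_rot: [0.755, 0.656, -0.0, -0.0]
contact_force: [-0.7, -1.9, -2.1]
opening: 0.659
finger_force: 22.0
```

```bash
python3 - <<'E'
from h import *
st()
E
```

```text
t 15.85 pos [0.5309 0.2032 0.1802] q [-0.23  0.81 -0.38  1.83  0.5   0.59 -1.06] F [-0.7 -1.9 -2.1] M [-0.29  0.1  -0.04] op 0.659 ff 21.98752909898758
```

>>> play_rows --translation '[[0,0,-0.001],[0,0,-0.001],[0,0,0]]' --delta_rot '[[0,0,0],[0,0,0],[0,0,0]]' --grip '[0,0,0]'

```text
clock: 16.23
tool_pos: [0.5311, 0.2032, 0.1823]
eef_rot: [0.755, 0.656, -0.0, -0.0]
contact_force: [-1.4, -1.4, -0.9]
opening: 0.659
finger_force: 22.0
```

```bash
python3 - <<'E'
from h import *
st()
E
```

```text
t 16.23 pos [0.5311 0.2032 0.1823] q [-0.23  0.81 -0.38  1.83  0.5   0.6  -1.06] F [-1.4 -1.4 -0.9] M [-0.3   0.26 -0.01] op 0.659 ff 21.98688179254532
```

>>> play_rows --translation '[[0,0,-0.002],[0,0,-0.003],[0,0,-0.003],[0,0,-0.004],[0,0,-0.004],[0,0,-0.004],[0,0,-0.005],[0,0,-0.005],[0,0,-0.01],[0,0,-0.015],[0,0,-0.015],[0,0,0]]' --delta_rot '[[0,0,0],[0,0,0],[0,0,0],[0,0,0],[0,0,0],[0,0,0],[0,0,0],[0,0,0],[0,0,0],[0,0,0],[0,0,0],[0,0,0]]' --grip '[0,0,0,0,0,0,0,0,0,0,0,0]'

```text
clock: 17.73
tool_pos: [0.5322, 0.2036, 0.254]
eef_rot: [0.755, 0.656, 0.002, 0.0]
contact_force: [0.5, -0.4, 0.2]
opening: 0.662
finger_force: 22.0
```

```bash
python3 - <<'E'
from h import *
st(); b=r.snapshot("scene")
cv2.imwrite("pics/l2.png",cv2.resize(b[90:230,220:360],(560,560),interpolation=cv2.INTER_CUBIC))
print(todo([.507,-.18,.20],.146+1.29))
E
```

```text
t 17.73 pos [0.5322 0.2036 0.254 ] q [-0.18  0.71 -0.45  1.78  0.42  0.75 -0.99] F [ 0.5 -0.4  0.2] M [-0.09 -0.09  0.03] op 0.662 ff 21.98378026485443
(array([-383. ,   29.1,   52.9]), array([ 0.08, -0.05, -0.33]))
```

View pics/l2.png

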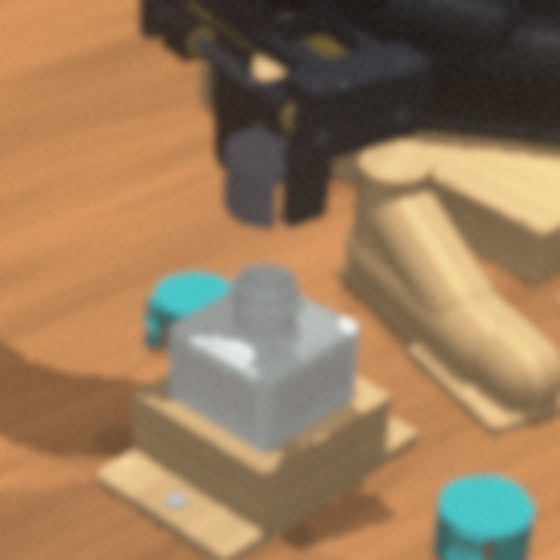

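The cap is off and gripped at crop (255,180), and the jar stands in its holder with its bare neck at (265,300). Next I'll carry the cap to the tray.

>>> play_rows --translation '[[-0.015,0,0],[-0.03,0.002,0],[-0.038,0.003,0],[-0.038,0.003,0],[-0.038,0.003,0],[-0.038,0.003,0],[-0.038,0.003,0],[-0.038,0.003,0],[-0.038,0.003,0],[-0.034,0.003,0],[-0.025,0.002,0],[-0.015,0,0],[0,0,0],[0,0,0]]' --delta_rot '[[0,0,0],[0,0,0],[0,0,0],[0,0,0],[0,0,0],[0,0,0],[0,0,0],[0,0,0],[0,0,0],[0,0,0],[0,0,0],[0,0,0],[0,0,0],[0,0,0]]' --grip '[0,0,0,0,0,0,0,0,0,0,0,0,0,0]'

```text
clock: 19.52
tool_pos: [0.5054, -0.1806, 0.2523]
eef_rot: [0.754, 0.656, 0.0, -0.0]
contact_force: [0.3, 0.6, -0.7]
opening: 0.658
finger_force: 22.0
```

```bash
python3 - <<'E'
from h import *
st(); print(todo([.505,-.1835,.0775],.146+1.29))
E
```

```text
t 19.52 pos [ 0.5054 -0.1806  0.2523] q [ 0.57  0.68 -0.51  1.87  0.49  0.71 -0.37] F [ 0.3  0.6 -0.7] M [-0.01 -0.08  0.04] op 0.658 ff 21.983824968338013
(array([-3.100e+00,  1.000e-01,  1.748e+02]), array([-0.  , -0.06, -0.23]))
```

>>> play_rows --translation '[[0,0,0.015],[0,0,0.03],[0,0,0.03],[0,0,0.03],[0,0,0.025],[0,0,0.015],[0,0,0.01],[0,0,0.008],[0,0,0.004],[0,0,0.002],[0,0,0]]' --delta_rot '[[0,0,0],[0,0,0],[0,0,0],[0,0,0],[0,0,0],[0,0,0],[0,0,0],[0,0,0],[0,0,0],[0,0,0],[0,0,0]]' --grip '[0,0,0,0,0,0,0,0,0,0,0]'

```text
clock: 20.9
tool_pos: [0.5055, -0.182, 0.0835]
eef_rot: [0.755, 0.656, 0.0, 0.0]
contact_force: [0.3, 0.6, -0.6]
opening: 0.662
finger_force: 22.0
```

```bash
python3 - <<'E'
from h import *
st()
E
```

```text
t 20.9 pos [ 0.5055 -0.182   0.0835] q [ 0.42  0.94 -0.26  1.96  0.71  0.33 -0.56] F [ 0.3  0.6 -0.6] M [-0.08 -0.11 -0.01] op 0.662 ff 21.98379009962082
```

>>> play_rows --translation '[[0,0,0.0015],[0,0,0.0015],[0,0,0.001],[0,0,0.001],[0,0,0]]' --delta_rot '[[0,0,0],[0,0,0],[0,0,0],[0,0,0],[0,0,0]]' --grip '[0,0,0,0,0]'

```text
clock: 21.52
tool_pos: [0.5053, -0.182, 0.0782]
eef_rot: [0.755, 0.656, -0.0, -0.0]
contact_force: [0.7, 0.7, -1.1]
opening: 0.658
finger_force: 22.0
```

```bash
python3 - <<'E'
from h import *
st()
E
```

```text
t 21.52 pos [ 0.5053 -0.182   0.0782] q [ 0.41  0.95 -0.25  1.96  0.71  0.32 -0.57] F [ 0.7  0.7 -1.1] M [-0.02 -0.05 -0.04] op 0.658 ff 21.983755230903625
```

>>> play_rows --translation '[[0,0,0.0008],[0,0,0.0007],[0,0,0]]' --delta_rot '[[0,0,0],[0,0,0],[0,0,0]]' --grip '[0,0,0]'

```text
clock: 21.9
tool_pos: [0.5053, -0.182, 0.0768]
eef_rot: [0.755, 0.656, -0.0, 0.0]
contact_force: [-0.0, 0.2, 0.1]
opening: 0.658
finger_force: 22.0
```

```bash
python3 - <<'E'
from h import *
st()
E
```

```text
t 21.9 pos [ 0.5053 -0.182   0.0768] q [ 0.41  0.96 -0.25  1.96  0.71  0.32 -0.57] F [-0.   0.2  0.1] M [-0.02 -0.06 -0.02] op 0.658 ff 21.983898282051086
```

Not clearly in contact yet, so I'll go down in small steps.

>>> play_rows --translation '[[0,0,0.0008],[0,0,0.0007],[0,0,0]]' --delta_rot '[[0,0,0],[0,0,0],[0,0,0]]' --grip '[0,0,0]'

```text
clock: 22.28
tool_pos: [0.5053, -0.1819, 0.0765]
eef_rot: [0.755, 0.656, -0.0, 0.0]
contact_force: [-2.2, 0.8, 10.4]
opening: 0.658
finger_force: 22.0
```

```bash
python3 - <<'E'
from h import *
st()
E
```

```text
t 22.27 pos [ 0.5053 -0.1819  0.0765] q [ 0.41  0.96 -0.25  1.96  0.71  0.31 -0.57] F [-2.2  0.8 10.4] M [0.13 0.27 0.03] op 0.658 ff 21.982449889183044
```

>>> play_rows --translation '[[0,0,-0.0008],[0,0,0],[0,0,0],[0,0,0],[0,0,0],[0,0,0],[0,0,-0.005],[0,0,-0.01],[0,0,-0.02],[0,0,-0.03],[0,0,-0.04],[0,0,-0.04],[0,0,-0.04],[0,0,-0.02],[0,0,0]]' --delta_rot '[[0,0,0],[0,0,0],[0,0,0],[0,0,0],[0,0,0],[0,0,0],[0,0,0],[0,0,0],[0,0,0],[0,0,0],[0,0,0],[0,0,0],[0,0,0],[0,0,0],[0,0,0]]' --grip '[0,0.4,0.6,0.8,1,1,1,1,1,1,1,1,1,1,1]'

```text
clock: 24.15
tool_pos: [0.5059, -0.1821, 0.2831]
eef_rot: [0.755, 0.656, 0.001, 0.002]
contact_force: [-0.0, 0.8, -0.6]
opening: 0.999
finger_force: 0.0
```

```bash
python3 - <<'E'
from h import *
st(); b=r.snapshot("scene"); cv2.imwrite("pics/end.png",b)
for t in("cap","tray","jar"):
    print(t,[(d["point"].round(3) if hasattr(d["point"],"round") else d["point"],round(d["confidence"],2)) for d in r.look_for("scene",t)])
E
```

```text
t 24.15 pos [ 0.5059 -0.1821  0.2831] q [ 0.59  0.64 -0.55  1.84  0.46  0.78 -0.34] F [-0.   0.8 -0.6] M [-0.07 -0.08  0.01] op 0.999 ff 0.0
cap [([0.5178, -0.183, 0.04], 0.74), ([0.3924, 0.244, 0.0318], 0.63), ([0.6778, 0.2514, 0.0344], 0.56)]
tray [([0.5204, -0.1958, -0.0008], 0.93), ([0.5467, 0.1929, 0.0985], 0.18)]
jar [([0.5478, 0.1905, 0.1011], 0.62), ([0.6118, -0.0107, 0.0346], 0.16)]
```

View pics/end.png

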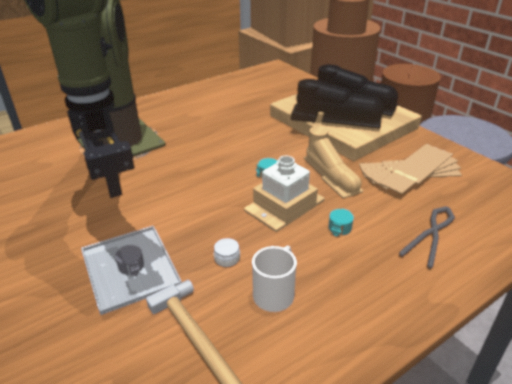

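The cap stands upright in the middle of the tray at (131,260), the jar is seated in its holder at (286,185), and nothing else has moved. I'll hand it in.

```bash
python3 -c "
from plant import r
print(r.finish_job())"
```

```text
the job is handed in; nothing more can be done
None
```

The safety cap is off the jar, standing right way up in the middle of the tray and let go; the job was handed in at about 24 s on the robot's clock, but no verdict came back (the turn peaked at about 0.6 N m at the stop, and the jar appeared to rise about 2 mm on the first lift, after which I reseated it).

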